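# Sanitise all the touched sides of a bedside clock at a UV lamp

### The job

Pick up the bedside alarm clock and press every side that guests touch flat and centred against the sprung violet window of the sanitising lamp, one after another in this order: display front, left end (orange disc), right end (slots); the back needs nothing. Hold each there for about a second with about 10 N, never more than 25 N. Then set the clock down gently, upright and centred on the white charging pad, let go, and leave the remote, mug and spectacle case where they are.

Things in the scene. Friction and masses are not known exactly. Their poses are not given: they have to be found in the camera images.
- clock: Grey alarm clock, a box 44 mm deep (x), 64 mm wide (y), 72 mm high (z), 0.2 to 0.4 kg; its top has a yellow bar along the front half and an orange dot at the back left; loose on the table (z = 0). Origin: centre of its underside, z up. Display front along -x, back +x, left end +y, right end -y; all sides flat. A side covered by fingers cannot meet the window: set the clock down and regrip.
- clock_front (a point): Centre of the front side (dark frame, pale green display), 36 mm above the underside, 22 mm along -x from the clock's axis.
- clock_left (a point): Centre of the left end (orange disc), 36 mm above the underside, 32 mm along +y.
- clock_right (a point): Centre of the right end (three black slots), 36 mm above the underside, 32 mm along -y.
- lamp: UV lamp fixed to the table: white housing 90 mm (x) by 130 mm (y) by 126 mm high, origin at the centre of its underside, z up. Its upright window, on a pull-out head, looks along the lamp's -x: black frame 104 mm wide, from 22 to 118 mm above the table, violet pane with a white cross at the window's centre. The lamp works while a side is pressed on it with 5 to 15 N.
- lamp_front (a point): Centre line of the lamp, on the housing's front: 45 mm along the lamp's -x from its origin, 70 mm up, level with the cross. The head is clamped at an unmeasured reach, new each time: the untouched window face is 15 to 40 mm in front of this point (lamp -x), so feel for it. Pressed, it springs back along lamp +x, about 2.5 N per mm from first touch, 12 mm travel.
- pad: White square charging pad fixed to the table, 110 by 110 mm, 8 mm thick, with a dark disc in the middle; origin at the centre of its underside, z up, so its top is 8 mm above the origin.
- remote: Bystander: black TV remote, 160 by 45 by 20 mm, long side along its x, origin at the centre of its underside.
- mug: Bystander: terracotta-coloured mug, 76 mm across, 85 mm high, handle at its +y, origin at the centre of its underside.
- case: Bystander: dark brown spectacle case with a brass line, 150 by 55 by 34 mm, long side along its x, origin at the centre of its underside.
Not all that is in view belongs to the job. There is more than one size of the lamp; the one meant has the size given above.

How it is judged (in metres and radians):
On the way, in this order (a step that is already met when the one before it is completed fails the run):
1. the clock's display side is pressed flat and centred on the lamp window with 5 to 15 N for 0.5 s (contact force between clock and lamp between 5 and 15 N and angle between the x axis of clock and the x axis of lamp, either way round below 0.13 rad and y of clock_front in the frame of lamp between -0.015 and 0.015 m and z of clock_front in the frame of lamp between 0.055 and 0.085 m and x of clock_front in the frame of lamp between -0.091 and -0.04 m), for 0.5 s.
2. the clock's left end (orange disc) is pressed flat and centred on the lamp window with 5 to 15 N for 0.5 s (contact force between clock and lamp between 5 and 15 N and angle between the y axis of clock and the x axis of lamp, either way round below 0.13 rad and y of clock_left in the frame of lamp between -0.015 and 0.015 m and z of clock_left in the frame of lamp between 0.055 and 0.085 m and x of clock_left in the frame of lamp between -0.091 and -0.04 m), for 0.5 s.
3. the clock's right end (slots) is pressed flat and centred on the lamp window with 5 to 15 N for 0.5 s (contact force between clock and lamp between 5 and 15 N and angle between the y axis of clock and the x axis of lamp, either way round below 0.13 rad and y of clock_right in the frame of lamp between -0.015 and 0.015 m and z of clock_right in the frame of lamp between 0.055 and 0.085 m and x of clock_right in the frame of lamp between -0.091 and -0.04 m), for 0.5 s.
At the end, for the whole second after the job is handed in: The clock stands upright (within 0.08 rad) and at rest on the charging pad's top, its axis within 25 mm of the pad's centre, released (horizontal distance between clock and pad below 0.025 m and z of clock in the frame of pad between 0.004 and 0.012 m and angle between clock's own z axis and vertical below 0.08 rad and linear speed of clock below 0.02 m/s); the robot touches nothing.
It fails at once if the clock is pressed on the lamp with more than 25 N (contact force between clock and lamp above 25 N).
It fails at once if the clock is dropped or knocked over (moves faster than 0.35 m/s with no finger on it) (contact force between the fingers and clock below 0.1 N and linear speed of clock above 0.35 m/s).
It fails at once if the remote is moved by more than 20 mm (distance of remote from where it was at the start of the episode above 0.02 m).
It fails at once if the mug is moved by more than 20 mm (distance of mug from where it was at the start of the episode above 0.02 m).
It fails at once if the case is moved by more than 20 mm (distance of case from where it was at the start of the episode above 0.02 m).
It also fails if it takes over 72 s, if anything falls off the work surface, if the arm or the gripper's body presses on something with over 40 N, if the wrist force passes 120 N, or if a joint passes its speed limit or range.

### The arm

A 6-joint arm with a two-finger parallel gripper is mounted at the origin on the work surface. World frame = base frame: x ahead of the robot, y to its left, z up, the work surface at z = 0. Lengths are in m, angles in degrees, forces in N, time in s.
With the tool pointing down it reaches from about 0.4 to 0.825 m from the base axis. Payload 7 kg.
Tool frame: the origin (TCP) lies midway between the tips of the shut fingers; the grasp point (between the pads) lies 19 mm behind it; x points along the fingers, z is the direction in which the jaws open and shut, and the axes are right-handed (so a half turn about x gives the same grasp; the last joint's range is limited). The gripper opens to 88 mm and grips with 3 to 60 N. Pads are 19 mm wide; open, the fingers measure 130 mm over their backs; the gripper's body (78 mm by 193 mm) begins 47 mm behind the grasp point.
Start: joints at [89.846, 20.546, 0.682, 0, -70.136, -16.507], TCP at [0.194, 0.647, 0.227] pointing down, gripper open.
Joint ranges: [-176.03, 176.03], [-82.01, 121.73], [-58.28, 71.71], [-173.87, 95.51], [-174.79, -0.11], [-173.66, 173.66]. Speed limits (degrees/s): [136.94, 136.94, 172.46, 180, 180, 180].

### API

Orientations are given as [roll, pitch, yaw] about the fixed x, y, z axes, in that order (R = Rz(yaw) Ry(pitch) Rx(roll)).
In Python, from plant import ctrl gives the robot as it stands. The module is installed in compiled form; this text tells all that it offers.
- The arm moves only by the tool servo_tool, never from a script. Its argument "deltas" is a list of rows, each a list of 3 entries, a list of its own where there are three numbers: the turn, a rotation vector about the tool's x, y, z in degrees, then the shift along the tool's x, y, z in cm, then the finger opening in cm, from 0 to 8.76. A call has 1 to 5 rows; each row is the pose to reach, as a shift and turn from the pose measured when the call began, along the tool's axes at that moment; what a row does not reach only later rows make up. A row lasts 1/10 s, in which the tool goes at most 50 mm and 8.59 degrees, less where a joint would pass 70% of its speed; a pose out of reach is approached as far as the arm can. A call with a gripper value outside its range is refused whole. The fingers move at their own pace and stop on an object; the grip force is fixed at half the most. Time passes only in rows, so rows that repeat a pose let the fingers close. It gives the time, the measured TCP pose, the force and the opening at its end, in the units of the state.
- ctrl.get_obs(): the state, without advancing time (a new reading comes with each control period).
- ctrl.snapshot(name): name is "scene" or "top" or "wrist"; returns a dict with "image" (384x512x3 uint8, red, green, blue), "vertical_fov" (degrees; the focal length in pixels is half the picture's height over the tangent of half this angle, whatever the lens; pixels are square), "cx", "cy" (the principal point, pixels), "k1" (the pictures are not rectified: a ray, as slopes to the right and down, at radius r is drawn at 1 + k1 r^2 times it, then the intrinsics apply), "rvec" (rotation vector, rad) and "tvec" (3), from world to camera coordinates, as OpenCV has them. Camera axes: x right, y down, z forward; pixel columns grow to the right and rows downward; lengths in m; the calibration is good to about 2 mm. A picture is of the moment at which its call begins. There is no depth.
- ctrl.close_job(): hands the job in, once; it reports no verdict.
The state is a dict: "clock": time; "joint_pos": joint angles; "qvel": joint speeds; "tau": joint torques, N m; "tool_pos": TCP position; "orientation": TCP orientation; "force": force on the tool from outside, world axes, zero at the start; "moment": the same for the moment, N m; "opening": finger opening in m.
Only numpy, scipy, OpenCV 4.12 (cv2) and the standard library are available. Lean on these libraries where they do the work, as an engineer would, in place of code of your own. Each camera call takes 0.05 s, during which the arm holds its last target. There are 200 camera calls.

## Working session

There is one attempt and no reset: what is moved stays moved. The work goes in short steps, Python scripts to look and compute and a tool call to move; the robot and the scene stay as the last step left them, time stands still between calls to the robot, and variables do not carry over. Pictures are saved under pics/ and viewed, on a budget of 10 in all, crops included, one or two more only if the job needs it, and the job is handed in when it is done.

Besides the shell and the picture viewer there is one more tool, called after ">>>" by a JSON object that holds its "api" and its "payload". servo_tool: Moves the arm, as the interface text tells. Its arguments: {"type":"object","properties":{"deltas":{"type":"array","items":{"type":"array"}}},"required":["deltas"]}

```bash
mkdir -p pics; cat > h.py <<'E'
import numpy as np, cv2
from scipy.spatial.transform import Rotation as R
from plant import ctrl
def snap(n,f=None):
    s=ctrl.snapshot(n)
    if f: cv2.imwrite('pics/'+f,cv2.cvtColor(s['image'],cv2.COLOR_RGB2BGR))
    return s
def cam(s):
    return s['image'].shape[0]/2/np.tan(np.radians(s['vertical_fov'])/2), R.from_rotvec(np.ravel(s['rvec'])).as_matrix(), np.ravel(s['tvec'])
def ray(s,px):
    f,M,t=cam(s); d=(np.array(px,float)-[s['cx'],s['cy']])/f
    u=d.copy()
    for _ in range(30): u=d/(1+s['k1']*(u@u))
    return -M.T@t, M.T@np.r_[u,1]
def onz(s,px,z):
    o,d=ray(s,px); return o+d*(z-o[2])/d[2]
def proj(s,P):
    f,M,t=cam(s); c=M@np.array(P,float)+t; u=c[:2]/c[2]
    return u*(1+s['k1']*(u@u))*f+[s['cx'],s['cy']]
def tool():
    o=ctrl.get_obs(); return np.array(o['tool_pos']), R.from_euler('xyz',o['orientation'],degrees=True),o
def delta(pos,rot):
    "tool-frame turn (deg) and shift (cm) to reach pos, rot"
    p,r,_=tool(); return np.degrees((r.inv()*rot).as_rotvec()).round(2), (r.inv().apply(np.array(pos)-p)*100).round(2)
E
python3 - <<'E'
from h import *
for n in('scene','top'):
    s=snap(n,n+'0.png'); print(n,s['vertical_fov'],s['k1'],(-cam(s)[1].T@cam(s)[2]).round(3))
o=ctrl.get_obs(); print(o); print(tool()[1].as_matrix().round(3))
E
```

```text
scene 55.95197210793923 -0.06049896213298905 [0.957 0.3   0.806]
top 45.95623354613166 -0.14928461202884608 [0.421 0.027 1.238]
{'clock': 0.1, 'joint_pos': array([ 8.98444053e+01,  2.05874521e+01,  6.39136266e-01, -1.70427881e-02,
       -7.01363579e+01, -1.65068594e+01]), 'qvel': array([-0.00269824, -0.0747501 ,  0.12447746,  0.11441538,  0.03203155,
       -0.00411343]), 'tau': array([-2.35984517e-03, -5.84164023e+01,  2.93752956e+01,  7.01557964e+00,
        1.02195988e-02, -5.52056918e-05]), 'tool_pos': array([0.19344987, 0.64622786, 0.22571806]), 'orientation': array([   5.79325323,   89.91382333, -100.87500352]), 'force': array([-0.42527623,  0.45882686, -0.1466961 ]), 'moment': array([ 0.02086431,  0.01640864, -0.02140856]), 'opening': 0.0874214734239467}
[[-0.     0.958 -0.287]
 [-0.001 -0.287 -0.958]
 [-1.     0.     0.001]]
```

```bash
python3 -c "
import cv2,numpy as np
a=cv2.imread('pics/top0.png');cv2.imwrite('pics/top0b.png',cv2.resize(a,(800,600),interpolation=cv2.INTER_CUBIC))"
```

```text
(no output)
```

View pics/scene0.png

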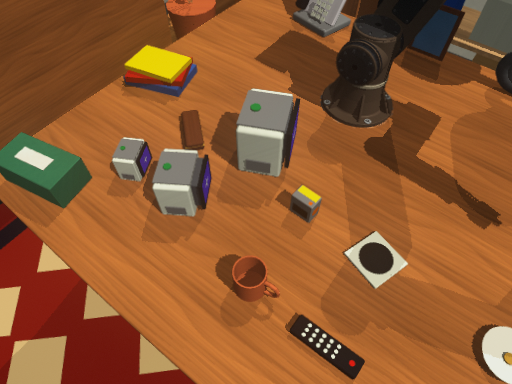

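View pics/top0b.png

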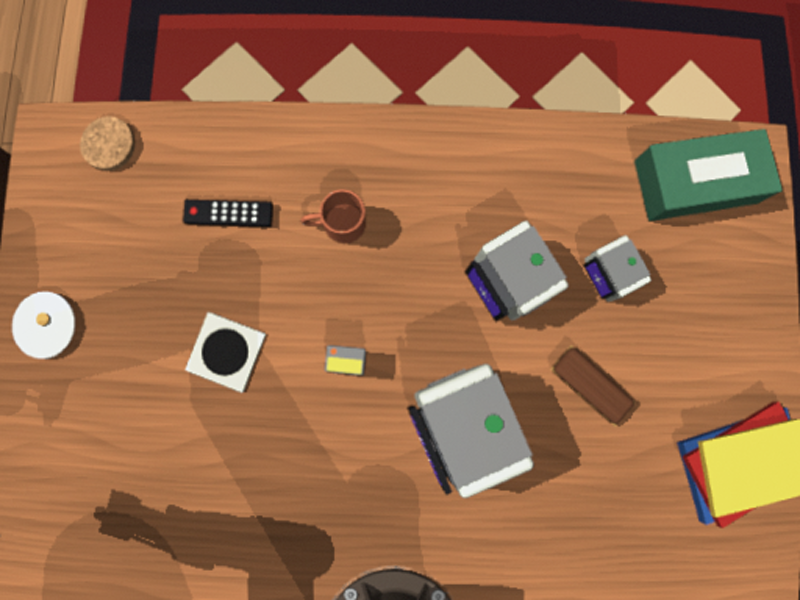

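Both views show three lamps, the clock near (345,360) and the pad near (226,352) in the enlarged top view. The remote, mug and brown case are there too, plus some decoys. Next I'll measure these with masks.

```bash
cat > m.py <<'E'
from h import *
s=snap('top'); im=s['image']; hsv=cv2.cvtColor(im,cv2.COLOR_RGB2HSV)
def comps(m,mn,box=None):
    n,l,st,c=cv2.connectedComponentsWithStats(m.astype(np.uint8))
    return [(l==i,st[i],c[i]) for i in range(1,n) if st[i][4]>=mn]
H,S,V=[hsv[...,i].astype(int) for i in range(3)]
def quad(m,z):
    cn=max(cv2.findContours(m.astype(np.uint8),cv2.RETR_EXTERNAL,cv2.CHAIN_APPROX_NONE)[0],key=cv2.contourArea)
    P=np.array([onz(s,p[0],z)[:2] for p in cn],np.float32)
    (c,sz,a)=cv2.minAreaRect(P); return np.round(c,4),np.round(sz,4),round(a,1)
print('grey/white');
for m,st,c in comps((S<60)&(V>90),60):
    print(st,c.round(1),'z.126',quad(m,.126),'z.072',quad(m,.072)[:2],'z.008',quad(m,.008))
print('yellow')
for m,st,c in comps((H>20)&(H<35)&(S>110)&(V>120),40): print(st,c.round(1),quad(m,.072))
print('violet')
for m,st,c in comps((H>115)&(H<150)&(S>120)&(V>50),10): print(st,c.round(1),quad(m,.07))
print('green')
for m,st,c in comps((H>45)&(H<85)&(S>120)&(V>60),10): print(st,c.round(1),quad(m,.126)[0])
E
python3 m.py
python3 -c "
import cv2
a=cv2.imread('pics/top0.png');b=cv2.resize(a[135:325,200:370],None,fx=3,fy=3,interpolation=cv2.INTER_CUBIC);cv2.imwrite('pics/c1.png',b)"
```

```text
grey/white
[440  97  40  21 580] [459.1 106.8] z.126 (array([ 0.8086, -0.5318]), array([0.0428, 0.1099]), 11.4) z.072 (array([ 0.8274, -0.5589]), array([0.0449, 0.1153])) z.008 (array([ 0.8497, -0.591 ]), array([0.0474, 0.1216]), 11.4)
[ 303  141   61   64 2035] [333.8 171.7] z.126 (array([ 0.6209, -0.1879]), array([0.1312, 0.1134]), 32.8) z.072 (array([ 0.6306, -0.1983]), array([0.1376, 0.1189])) z.008 (array([ 0.6421, -0.2107]), array([0.1452, 0.1254]), 32.8)
[375 151  42  40 809] [398.2 169.7] z.126 (array([ 0.6278, -0.3499]), array([0.0873, 0.0848]), 30.0) z.072 (array([ 0.6378, -0.3682]), array([0.0915, 0.0889])) z.008 (array([ 0.6497, -0.3899]), array([0.0966, 0.0938]), 30.0)
[   8  187   40   43 1320] [ 27.5 207.8] z.126 (array([0.5109, 0.587 ]), array([0.1088, 0.1079]), 4.3) z.072 (array([0.5153, 0.6143]), array([0.1141, 0.1131])) z.008 (array([0.5204, 0.6465]), array([0.1203, 0.1193]), 4.3)
[119 200  51  51 949] [144.2 224.9] z.126 (array([0.4772, 0.2799]), array([0.1007, 0.0999]), 71.0) z.072 (array([0.4799, 0.2922]), array([0.1056, 0.1048])) z.008 (array([0.4831, 0.3068]),
[... 657 characters left out ...]
 0.0763]), array([0.019 , 0.0214]), 1.6)
yellow
[209 229  22  10 185] [219.9 233.6] (array([0.4629, 0.0943]), array([0.0545, 0.0221]), 86.3)
[ 447  268   65   63 3028] [481.2 298.8] (array([ 0.3   , -0.6136]), array([0.1321, 0.1945]), 11.5)
violet
[375 168  17  22 153] [382.7 178.5] (array([ 0.6183, -0.3316]), array([0.0595, 0.0208]), 29.1)
[300 171  21  32 195] [309.6 186.8] (array([ 0.5908, -0.1357]), array([0.0875, 0.0172]), 32.6)
[278 300   5  10  11] [279.5 304.3] (array([ 0.2853, -0.0637]), array([0.025 , 0.0023]), 27.8)
green
[340 162   7   7  37] [343.2 165.4] [ 0.6399 -0.213 ]
[403 165   4   4  11] [404.2 166.8] [ 0.6398 -0.3717]
[311 266  11  11  92] [315.8 271. ] [ 0.3748 -0.1466]
```

View pics/c1.png

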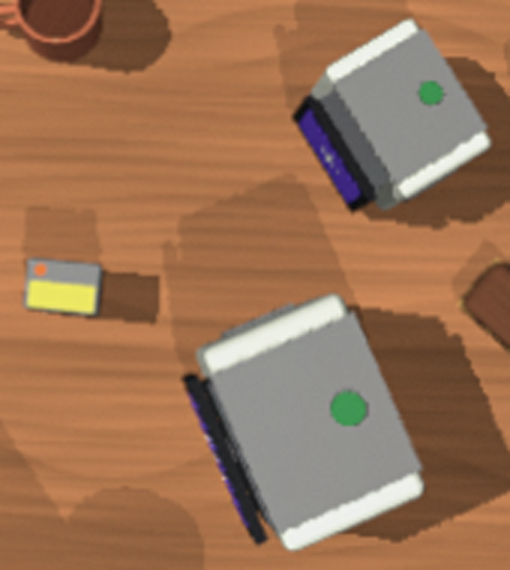

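The crop shows the lamp with the matching size, about 131 mm wide, at crop (400,110), its window facing left-down. The clock has its yellow bar towards the robot (-x) and its dot at the back left, so its yaw is about 0. Now I'll refine the poses.

```bash
cat > m2.py <<'E'
exec(open('m.py').read().split("print('grey/white')")[0])
# clock: union of grey, yellow, dot in its box
b=np.zeros(S.shape,bool); b[215:245,203:240]=1
m=b&(V>100)&((S<60)|((H>20)&(H<35)&(S>110))|((H<10)&(S>150)&(V>200)))
m=cv2.morphologyEx(m.astype(np.uint8),cv2.MORPH_CLOSE,np.ones((3,3)))
print('clock',quad(m,.072))
# lamp top: hand-picked corners of the top face in the x3 crop
c=np.array([[328,75],[412,20],[490,138],[402,196]])/3+[200,135]
P=np.array([onz(s,p,.126)[:2] for p in c]); print(P.round(3), [np.linalg.norm(P[i]-P[i-1]).round(3) for i in range(4)])
b=P[1]-P[2]; n=np.array([-b[1],b[0]])/np.hypot(*b); n=n if n@(P[0]-P[1])>0 else -n
ctr=(P[1]+P[2])/2+.045*n; print('n',n,'lamp yaw',np.degrees(np.arctan2(*-n[::-1])),'ctr(back)',ctr,'ctr(mean)',P.mean(0),'big front')
m=[x for x in comps((S<60)&(V>90),60) if 303<=x[1][0]<=304][0][0]; print(quad(m,.126))
for p in [(190,378),(265,543),(340,297)]: print('big',p,onz(s,np.array(p)/3+[200,135],.18).round(3))
w=[x for x in comps((H>115)&(H<150)&(S>120)&(V>50),100)][-1]
print('violet ctr',onz(s,w[2],.07)[:2], 'lateral rel lamp', (onz(s,w[2],.07)[:2]-ctr)@np.array([-n[1],n[0]]))
print('mug',onz(s,np.array([343,213])/1.5625,.085).round(3),'pad centre',onz(s,np.array([225,352])/1.5625,.008))
print('pad edge',[quad(x[0],.008) for x in comps((S<60)&(V>90),60) if x[1][0]==119])
E
python3 m2.py
```

```text
clock (array([0.4726, 0.0932]), array([0.0621, 0.042 ]), 85.8)
[[ 0.65  -0.128]
 [ 0.7   -0.199]
 [ 0.601 -0.265]
 [ 0.55  -0.19 ]] [np.float64(0.118), np.float64(0.087), np.float64(0.119), np.float64(0.09)]
n [-0.55366324  0.83274066] lamp yaw -56.38130843982212 ctr(back) [ 0.62528525 -0.19438386] ctr(mean) [ 0.62512923 -0.19531324] big front
(array([ 0.6209, -0.188 ]), array([0.1312, 0.1131]), 32.6)
big (190, 378) [ 0.398 -0.015  0.18 ]
big (265, 543) [ 0.272 -0.075  0.18 ]
big (340, 297) [ 0.463 -0.131  0.18 ]
violet ctr [ 0.59054198 -0.13630556] lateral rel lamp -0.0032236892635555754
mug [0.716 0.102 0.085] pad centre [0.48201377 0.30611965 0.008     ]
pad edge [(array([0.4831, 0.3068]), array([0.1114, 0.1105]), 71.0)]
```

```bash
cat >> h.py <<'E'
ax=lambda a: np.array([[0,0,-1],[-np.sin(a),np.cos(a),0],[np.cos(a),np.sin(a),0]])  # tool x,y,z rows for jaw yaw a
def plan(goals,p=None,a=None,rate=35,turn=8):
    """goals: (xyz, jaw yaw deg unwrapped). prints last row of each 5-row call: turn about tool x, shift cm"""
    if p is None:
        p,r,_=tool(); M=r.as_matrix(); a=np.degrees(np.arctan2(M[1,2],M[0,2])) if a is None else a
        print('now',p.round(4),'jaw',a.round(1),'tilt',np.degrees(np.arccos(-M[2,0])).round(2))
    for g,b in goals:
        g=np.array(g,float); n=max(1,int(np.ceil(max(np.linalg.norm(g-p)*1000/(5*rate),abs(b-a)/(5*turn)))))
        for k in range(n):
            d=(g-p)/(n-k); t=(b-a)/(n-k)
            print('turn x %.1f shift'%-t,(ax(np.radians(a))@d*100).round(2)); p=p+d; a=a+t
        print('  at',g,b)
E
python3 -c "
from h import *
plan([((.4726,.0932,.16),-274.2)])"
```

```text
now [0.1935 0.6464 0.226 ] jaw -106.7 tilt 0.06
turn x 33.5 shift [1.32 8.52 9.  ]
turn x 33.5 shift [ 1.32 12.07  2.8 ]
turn x 33.5 shift [ 1.32 11.61 -4.33]
turn x 33.5 shift [  1.32   7.29 -10.02]
turn x 33.5 shift [  1.32   0.55 -12.38]
  at [0.4726 0.0932 0.16  ] -274.2
```

>>> {"api": "servo_tool", "payload": {"deltas": [[[6.7, 0, 0], [0.26, 1.7, 1.8], 8.7], [[13.4, 0, 0], [0.53, 3.4, 3.6], 8.7], [[20.1, 0, 0], [0.79, 5.1, 5.4], 8.7], [[26.8, 0, 0], [1.06, 6.8, 7.2], 8.7], [[33.5, 0, 0], [1.32, 8.5, 9.0], 8.7]]}}

```text
clock: 0.7
tool_pos: [0.2494, 0.5347, 0.2126]
orientation: [38.8, 89.9, -101.6]
force: [-0.0, 0.8, -0.0]
opening: 0.087
```

>>> {"api": "servo_tool", "payload": {"deltas": [[[6.7, 0, 0], [0.26, 2.4, 0.56], 8.7], [[13.4, 0, 0], [0.53, 4.8, 1.1], 8.7], [[20.1, 0, 0], [0.79, 7.2, 1.7], 8.7], [[26.8, 0, 0], [1.06, 9.7, 2.2], 8.7], [[33.5, 0, 0], [1.32, 12.1, 2.8], 8.7]]}}

```text
clock: 1.2
tool_pos: [0.3052, 0.4225, 0.1994]
orientation: [70.5, 89.9, -103.7]
force: [-0.1, -0.3, 0.3]
opening: 0.0873
```

>>> {"api": "servo_tool", "payload": {"deltas": [[[6.7, 0, 0], [0.26, 2.3, -0.9], 8.7], [[13.4, 0, 0], [0.53, 4.6, -1.7], 8.7], [[20.1, 0, 0], [0.79, 7.0, -2.6], 8.7], [[26.8, 0, 0], [1.06, 9.3, -3.5], 8.7], [[33.5, 0, 0], [1.32, 11.6, -4.3], 8.7]]}}

```text
clock: 1.7
tool_pos: [0.36, 0.3104, 0.1862]
orientation: [105.4, 89.9, -102.6]
force: [0.3, -0.1, -0.9]
opening: 0.087
```

>>> {"api": "servo_tool", "payload": {"deltas": [[[6.7, 0, 0], [0.26, 1.5, -2.0], 8.7], [[13.4, 0, 0], [0.53, 2.9, -4.0], 8.7], [[20.1, 0, 0], [0.79, 4.4, -6.0], 8.7], [[26.8, 0, 0], [1.06, 5.8, -8.0], 8.7], [[33.5, 0, 0], [1.32, 7.3, -10.0], 8.7]]}}

```text
clock: 2.2
tool_pos: [0.4144, 0.1981, 0.1731]
orientation: [141.5, 89.9, -100.3]
force: [-0.2, 0.6, -0.0]
opening: 0.0872
```

```bash
python3 -c "
from h import *
plan([((.4726,.0932,.16),85.8)]); print(tool()[2]['joint_pos'])"
```

```text
now [0.4144 0.1981 0.1731] jaw 118.2 tilt 0.06
turn x 32.4 shift [  1.31  -0.17 -12.  ]
  at [0.4726 0.0932 0.16  ] 85.8
[ 5.02608180e+01  2.50416243e+00 -2.99451994e+01  3.37357613e-02
 -5.76011286e+01 -1.12036393e+02]
```

>>> {"api": "servo_tool", "payload": {"deltas": [[[6.5, 0, 0], [0.26, 0, -2.4], 8.7], [[13, 0, 0], [0.52, 0, -4.8], 8.7], [[19.5, 0, 0], [0.79, -0.1, -7.2], 8.7], [[26, 0, 0], [1.05, -0.1, -9.6], 8.7], [[32.4, 0, 0], [1.31, -0.17, -12], 8.7]]}}

```text
clock: 2.7
tool_pos: [0.4729, 0.0922, 0.1601]
orientation: [-179.7, 90.0, -94.1]
force: [1.0, -0.5, 0.7]
opening: 0.0871
```

```bash
cat > w.py <<'E'
from h import *
s=snap('wrist','w0.png')
p=tool()[0]; plan([((.4726,.0932,.036),85.8)])
yaw=np.radians(-4.2); Rz=np.array([[np.cos(yaw),-np.sin(yaw)],[np.sin(yaw),np.cos(yaw)]])
im=s['image'].copy()
for x,y in[(-.022,-.032),(-.022,.032),(.022,.032),(.022,-.032)]:
    q=proj(s,np.r_[Rz@[x,y]+[.4726,.0932],.072]); print(q.round(1)); cv2.circle(im,tuple(int(v) for v in q.round()),3,(255,0,255),1)
cv2.imwrite('pics/w0.png',im[...,::-1])
E
python3 w.py
```

```text
now [0.4737 0.0904 0.1595] jaw 85.2 tilt 0.12
turn x -0.6 shift [12.35  0.13  0.27]
  at [0.4726 0.0932 0.036 ] 85.8
[219.4 165.2]
[301.5 164.9]
[299.6 217.1]
[221.5 217.3]
```

View pics/w0.png

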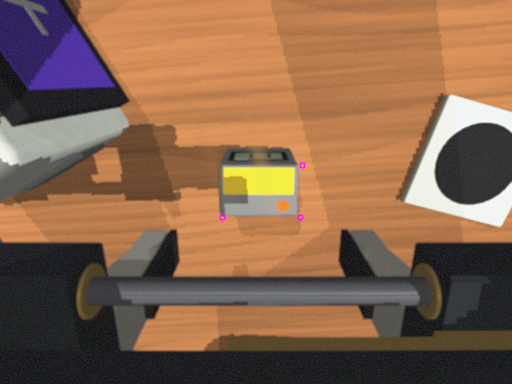

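The wrist view puts the clock's top at pixels (219–298, 166–214), within about 2 mm of my estimate. I'll descend and grip.

>>> {"api": "servo_tool", "payload": {"deltas": [[[-0.3, 0, 0], [2.5, 0.1, 0.15], 8.7], [[-0.6, 0, 0], [5, 0.1, 0.2], 8.7], [[-0.6, 0, 0], [7.5, 0.1, 0.2], 8.7], [[-0.6, 0, 0], [10, 0.1, 0.2], 8.7], [[-0.6, 0, 0], [12.35, 0.1, 0.2], 8.7]]}}

```text
clock: 3.25
tool_pos: [0.4726, 0.0922, 0.0351]
orientation: [160.9, 89.9, -113.4]
force: [-0.5, 0.3, 0.6]
opening: 0.0871
```

>>> {"api": "servo_tool", "payload": {"deltas": [[[0, 0, 0], [0, 0, 0], 8.0], [[0, 0, 0], [0, 0, 0], 7.4], [[0, 0, 0], [0, 0, 0], 6.8], [[0, 0, 0], [0, 0, 0], 6.0], [[0, 0, 0], [0, 0, 0], 5.6]]}}

```text
clock: 3.75
tool_pos: [0.4734, 0.0925, 0.0363]
orientation: [-120.7, 89.9, -34.9]
force: [-1.9, -0.9, 6.1]
opening: 0.0637
```

>>> {"api": "servo_tool", "payload": {"deltas": [[[0, 0, 0], [0, 0, 0], 5.6], [[0, 0, 0], [0, 0, 0], 5.6], [[0, 0, 0], [0, 0, 0], 5.6], [[0, 0, 0], [0, 0, 0], 5.6]]}}

```text
clock: 4.15
tool_pos: [0.4732, 0.0925, 0.0363]
orientation: [-129.7, 89.9, -44.0]
force: [-1.1, -0.6, 0.9]
opening: 0.0641
```

```bash
python3 -c "
from h import *
plan([((.4726,.0932,.036),85.8)]); print(tool()[2]['joint_pos'],tool()[2]['force'])"
```

```text
now [0.4732 0.0925 0.0363] jaw 85.8 tilt 0.07
turn x -0.0 shift [0.03 0.07 0.07]
  at [0.4726 0.0932 0.036 ] 85.8
[ 3.45580180e+01  1.50882956e+01 -3.69514128e+01  1.17896693e-01
 -3.79456217e+01 -1.28872126e+02] [-1.0844076  -0.61938962  0.91859447]
```

```bash
python3 - <<'E'
from h import *
t=snap('top'); s=snap('scene')
for px in [(340,297),(203,352)]:
    p=np.array(px)/3+[200,135]
    for z in(.13,.15,.17,.19,.21): P=onz(t,p,z); print(z,P.round(3),proj(s,P).round(1))
a=s['image'][80:220,140:310,::-1]; cv2.imwrite('pics/s1.png',cv2.resize(a,None,fx=4,fy=4,interpolation=cv2.INTER_CUBIC))
E
```

```text
0.13 [ 0.465 -0.138  0.13 ] [234.9 136.4]
0.15 [ 0.464 -0.135  0.15 ] [235.7 131.2]
0.17 [ 0.463 -0.132  0.17 ] [236.5 125.8]
0.19 [ 0.463 -0.129  0.19 ] [237.3 120.2]
0.21 [ 0.462 -0.126  0.21 ] [238.1 114.4]
0.13 [ 0.418 -0.027  0.13 ] [280.8 144.9]
0.15 [ 0.418 -0.026  0.15 ] [281.5 139.6]
0.17 [ 0.418 -0.025  0.17 ] [282.3 134.1]
0.19 [ 0.418 -0.024  0.19 ] [283.2 128.4]
0.21 [ 0.418 -0.023  0.21 ] [284.  122.4]
```

View pics/s1.png

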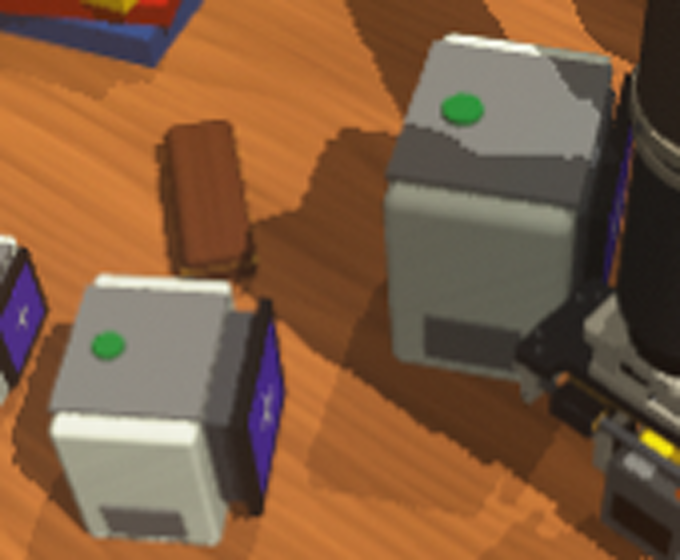

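```bash
python3 - <<'E'
from h import *
s=snap('scene'); P=onz(s,np.array([266,403])/4+[140,80],.07)[:2]
n=np.array([-.545,.839]); ey=np.array([.839,.545]); print(P,'reach',(P-[.626,-.193])@n-.045,'lat',(P-[.626,-.193])@ey)
for q in [(235,287),(98,278),(52,400),(205,420)]: print(onz(s,np.array(q)/4+[140,80],.126).round(4))
plan([((.473,.0925,.10),85.8),((.56,.04,.10),213),((.576,-.105,.074),213)],rate=20)
E
```

```text
[ 0.58694048 -0.13651479] reach 0.02367853560450142 lat -0.001986498213034598
[ 0.5583 -0.1799  0.126 ]
[ 0.6051 -0.2547  0.126 ]
[ 0.6905 -0.2066  0.126 ]
[ 0.6461 -0.1236  0.126 ]
now [0.4732 0.0925 0.0363] jaw 85.8 tilt 0.07
turn x -0.0 shift [-6.37  0.02  0.  ]
  at [0.473  0.0925 0.1   ] 85.8
turn x -31.8 shift [ 0.   -2.27 -1.15]
turn x -31.8 shift [ 0.   -1.32 -2.17]
turn x -31.8 shift [ 0.    0.02 -2.54]
turn x -31.8 shift [ 0.    1.36 -2.15]
  at [0.56 0.04 0.1 ] 213
turn x -0.0 shift [1.3  6.52 3.28]
turn x -0.0 shift [1.3  6.52 3.28]
  at [ 0.576 -0.105  0.074] 213
```

>>> {"api": "servo_tool", "payload": {"deltas": [[[0, 0, 0], [-0.6, 0, 0], 5.6], [[0, 0, 0], [-1.8, 0, 0], 5.6], [[0, 0, 0], [-3.4, 0, 0], 5.6], [[0, 0, 0], [-5, 0, 0], 5.6], [[0, 0, 0], [-6.4, 0, 0], 5.6]]}}

```text
clock: 4.8
tool_pos: [0.4733, 0.0926, 0.1014]
orientation: [-117.6, 89.9, -31.8]
force: [0.9, 0.4, -1.9]
opening: 0.0638
```

>>> {"api": "servo_tool", "payload": {"deltas": [[[-5, 0, 0], [0, -0.3, -0.2], 5.6], [[-11, 0, 0], [0, -0.7, -0.4], 5.6], [[-18, 0, 0], [0, -1.2, -0.6], 5.6], [[-25, 0, 0], [0, -1.8, -0.9], 5.6], [[-31.8, 0, 0], [0, -2.3, -1.2], 5.6]]}}

```text
clock: 5.3
tool_pos: [0.4955, 0.0788, 0.1016]
orientation: [-147.2, 89.9, -29.4]
force: [0.7, 0.7, -2.2]
opening: 0.0638
```

>>> {"api": "servo_tool", "payload": {"deltas": [[[-6.4, 0, 0], [0, -0.26, -0.4], 5.6], [[-12.8, 0, 0], [0, -0.5, -0.9], 5.6], [[-19.2, 0, 0], [0, -0.8, -1.3], 5.6], [[-25.6, 0, 0], [0, -1.1, -1.7], 5.6], [[-31.8, 0, 0], [0, -1.3, -2.2], 5.6]]}}

```text
clock: 5.8
tool_pos: [0.5174, 0.0653, 0.1018]
orientation: [178.8, 89.9, -31.2]
force: [-0.6, 0.4, -2.5]
opening: 0.0639
```

>>> {"api": "servo_tool", "payload": {"deltas": [[[-6.4, 0, 0], [0, 0, -0.5], 5.6], [[-12.8, 0, 0], [0, 0, -1], 5.6], [[-19.2, 0, 0], [0, 0, -1.5], 5.6], [[-25.6, 0, 0], [0, 0, -2], 5.6], [[-31.8, 0, 0], [0, 0, -2.5], 5.6]]}}

```text
clock: 6.3
tool_pos: [0.5391, 0.0526, 0.102]
orientation: [137.7, 89.9, -40.3]
force: [-0.3, -0.0, -1.1]
opening: 0.064
```

>>> {"api": "servo_tool", "payload": {"deltas": [[[-6.4, 0, 0], [0, 0.3, -0.4], 5.6], [[-12.8, 0, 0], [0, 0.6, -0.9], 5.6], [[-19.2, 0, 0], [0, 0.9, -1.3], 5.6], [[-25.6, 0, 0], [0, 1.1, -1.7], 5.6], [[-31.8, 0, 0], [0, 1.4, -2.2], 5.6]]}}

```text
clock: 6.8
tool_pos: [0.5615, 0.0392, 0.1021]
orientation: [89.4, 89.9, -56.6]
force: [0.9, 0.3, -1.9]
opening: 0.0638
```

```bash
python3 - <<'E'
from h import *
plan([((.576,-.105,.074),-147)],rate=20)
o=tool()[2]; print(o['joint_pos'].round(1),o['force'],o['opening'],o['clock'])
E
```

```text
now [0.5615 0.0392 0.1021] jaw -145.9 tilt 0.06
turn x 0.5 shift [1.41 6.38 3.44]
turn x 0.5 shift [1.41 6.41 3.38]
  at [ 0.576 -0.105  0.074] -147
[ 24.   16.6 -23.    0.1 -50.4  10. ] [ 0.91690983  0.28022888 -1.89685605] 0.06379303470014398 6.8
```

>>> {"api": "servo_tool", "payload": {"deltas": [[[0.5, 0, 0], [0.3, 0.8, 0.4], 5.6], [[0.8, 0, 0], [0.6, 2.0, 1.0], 5.6], [[1, 0, 0], [0.9, 3.4, 1.8], 5.6], [[1, 0, 0], [1.2, 5, 2.6], 5.6], [[1, 0, 0], [1.41, 6.4, 3.4], 5.6]]}}

```text
clock: 7.3
tool_pos: [0.5688, -0.0347, 0.0877]
orientation: [54.7, 89.9, -92.4]
force: [-0.4, 0.4, -1.4]
opening: 0.0639
```

>>> {"api": "servo_tool", "payload": {"deltas": [[[0, 0, 0], [0.3, 1.5, 0.8], 5.6], [[0, 0, 0], [0.6, 3, 1.6], 5.6], [[0, 0, 0], [0.9, 4.5, 2.3], 5.6], [[0, 0, 0], [1.2, 5.6, 2.9], 5.6], [[0, 0, 0], [1.4, 6.3, 3.3], 5.6]]}}

```text
clock: 7.8
tool_pos: [0.575, -0.1072, 0.0733]
orientation: [27.1, 89.9, -120.1]
force: [-0.7, 0.1, -2.3]
opening: 0.0638
```

```bash
cat > st.py <<'E'
from h import *
import sys
d=float(sys.argv[1]) # clock half depth toward the lamp
p,r,o=tool(); M=r.as_matrix(); n=np.array([-.545,.839]); ey=np.array([.839,.545]); q=p[:2]-[.626,-.193]
print('jaw',np.degrees(np.arctan2(M[1,2],M[0,2])).round(2),'tilt',np.degrees(np.arccos(-M[2,0])).round(2),'p',p.round(4))
print('lat mm',(q@ey*1000).round(1),'reach mm of side',((q@n-d-.045)*1000).round(1),'Fn',(np.array(o['force'][:2])@n).round(2),'F',o['force'].round(2),'t',o['clock'],'open',o['opening'])
print('tool axes: y',M[:,1].round(2),'z',M[:,2].round(2))
E
python3 st.py .022; python3 -c "
from h import *
s=snap('scene'); a=s['image'][60:240,130:330,::-1]; cv2.imwrite('pics/s2.png',cv2.resize(a,None,fx=3,fy=3))"
```

```text
jaw -147.18 tilt 0.07 p [ 0.575  -0.1072  0.0733]
lat mm 4.0 reach mm of side 32.8 Fn 0.46 F [-0.71  0.08 -2.34] t 7.8 open 0.06383980227294964
tool axes: y [ 0.54 -0.84  0.  ] z [-0.84 -0.54  0.  ]
```

View pics/s2.png

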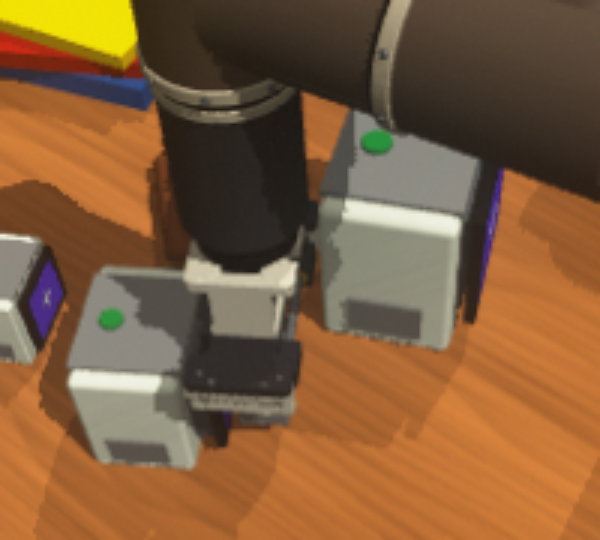

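The clock is in front of the window, and the gripper body clears the larger lamp. Tool +y is the press direction, so I'll feel for the window along it.

>>> {"api": "servo_tool", "payload": {"deltas": [[[0, 0, 0], [0, 0.15, 0], 5.6], [[0, 0, 0], [0, 0.3, 0], 5.6], [[0, 0, 0], [0, 0.45, 0], 5.6], [[0, 0, 0], [0, 0.5, 0], 5.6], [[0, 0, 0], [0, 0.5, 0], 5.6]]}}

```text
clock: 8.35
tool_pos: [0.5777, -0.1114, 0.0731]
orientation: [18.9, 89.9, -128.2]
force: [-0.4, -0.7, -1.7]
opening: 0.0636
```

```bash
python3 st.py .022
```

```text
jaw -147.16 tilt 0.09 p [ 0.5777 -0.1114  0.0731]
lat mm 3.9 reach mm of side 27.8 Fn -0.38 F [-0.41 -0.71 -1.7 ] t 8.35 open 0.06364366210886158
tool axes: y [ 0.54 -0.84  0.  ] z [-0.84 -0.54  0.  ]
```

>>> {"api": "servo_tool", "payload": {"deltas": [[[0, 0, 0], [0, 0.1, 0], 5.6], [[0, 0, 0], [0, 0.2, 0], 5.6], [[0, 0, 0], [0, 0.3, 0], 5.6], [[0, 0, 0], [0, 0.3, 0], 5.6]]}}

```text
clock: 8.75
tool_pos: [0.5794, -0.114, 0.0731]
orientation: [22.9, 89.9, -124.2]
force: [-1.1, 0.5, -2.6]
opening: 0.0637
```

```bash
python3 st.py .022
```

```text
jaw -147.16 tilt 0.08 p [ 0.5794 -0.114   0.0731]
lat mm 4.0 reach mm of side 24.7 Fn 1.04 F [-1.06  0.55 -2.63] t 8.75 open 0.06371165593017102
tool axes: y [ 0.54 -0.84  0.  ] z [-0.84 -0.54  0.  ]
```

>>> {"api": "servo_tool", "payload": {"deltas": [[[0, 0, 0], [0, 0.1, 0], 5.6], [[0, 0, 0], [0, 0.2, 0], 5.6], [[0, 0, 0], [0, 0.2, 0], 5.6]]}}

```text
clock: 9.05
tool_pos: [0.5804, -0.1156, 0.0731]
orientation: [6.0, 89.9, -141.2]
force: [-1.6, 2.8, 0.5]
opening: 0.0639
```

```bash
python3 st.py .022
```

```text
jaw -147.18 tilt 0.08 p [ 0.5804 -0.1156  0.0731]
lat mm 3.9 reach mm of side 22.8 Fn 3.2 F [-1.6   2.78  0.51] t 9.05 open 0.06394783221922802
tool axes: y [ 0.54 -0.84  0.  ] z [-0.84 -0.54  0.  ]
```

>>> {"api": "servo_tool", "payload": {"deltas": [[[0, 0, 0], [0, 0.1, 0], 5.6], [[0, 0, 0], [0, 0.2, 0], 5.6], [[0, 0, 0], [0, 0.2, 0], 5.6]]}}

```text
clock: 9.35
tool_pos: [0.5812, -0.1169, 0.0731]
orientation: [-21.1, 89.9, -168.3]
force: [-2.6, 5.6, 0.5]
opening: 0.0636
```

```bash
python3 st.py .022
```

```text
jaw -147.2 tilt 0.09 p [ 0.5812 -0.1169  0.0731]
lat mm 3.9 reach mm of side 21.3 Fn 6.1 F [-2.61  5.58  0.53] t 9.35 open 0.06363322682711547
tool axes: y [ 0.54 -0.84 -0.  ] z [-0.84 -0.54  0.  ]
```

>>> {"api": "servo_tool", "payload": {"deltas": [[[0, 0, 0], [0, 0.15, 0], 5.6], [[0, 0, 0], [0, 0.25, 0], 5.6], [[0, 0, 0], [0, 0.25, 0], 5.6], [[0, 0, 0], [0, 0.25, 0], 5.6]]}}

```text
clock: 9.75
tool_pos: [0.5819, -0.1181, 0.0731]
orientation: [-50.7, 89.8, 162.0]
force: [-4.7, 8.7, 3.3]
opening: 0.0643
```

```bash
python3 st.py .022
```

```text
jaw -147.22 tilt 0.15 p [ 0.5819 -0.1181  0.0731]
lat mm 3.8 reach mm of side 19.9 Fn 9.84 F [-4.66  8.71  3.27] t 9.75 open 0.06428167482550412
tool axes: y [ 0.54 -0.84 -0.  ] z [-0.84 -0.54  0.  ]
```

>>> {"api": "servo_tool", "payload": {"deltas": [[[0, 0, 0], [0, 0.1, 0], 5.6], [[0, 0, 0], [0, 0.1, 0], 5.6], [[0, 0, 0], [0, 0.1, 0], 5.6], [[0, 0, 0], [0, 0.1, 0], 5.6], [[0, 0, 0], [0, 0.1, 0], 5.6]]}}

```text
clock: 10.25
tool_pos: [0.5819, -0.118, 0.0731]
orientation: [-61.5, 89.8, 151.2]
force: [-3.5, 7.5, 2.4]
opening: 0.0635
```

>>> {"api": "servo_tool", "payload": {"deltas": [[[0, 0, 0], [0, 0.1, 0], 5.6], [[0, 0, 0], [0, 0.1, 0], 5.6], [[0, 0, 0], [0, 0.1, 0], 5.6], [[0, 0, 0], [0, 0.1, 0], 5.6], [[0, 0, 0], [0, 0.1, 0], 5.6]]}}

```text
clock: 10.75
tool_pos: [0.5819, -0.118, 0.0731]
orientation: [-67.7, 89.7, 145.1]
force: [-4.7, 8.9, 2.2]
opening: 0.064
```

```bash
python3 st.py .022; python3 -c "
from h import *
s=snap('scene'); a=s['image'][140:230,170:280,::-1]; cv2.imwrite('pics/s3.png',cv2.resize(a,None,fx=5,fy=5))"
```

```text
jaw -147.24 tilt 0.3 p [ 0.5819 -0.118   0.0731]
lat mm 3.9 reach mm of side 20.0 Fn 9.99 F [-4.71  8.85  2.24] t 10.75 open 0.06403926408995803
tool axes: y [ 0.54 -0.84 -0.  ] z [-0.84 -0.54  0.  ]
```

View pics/s3.png

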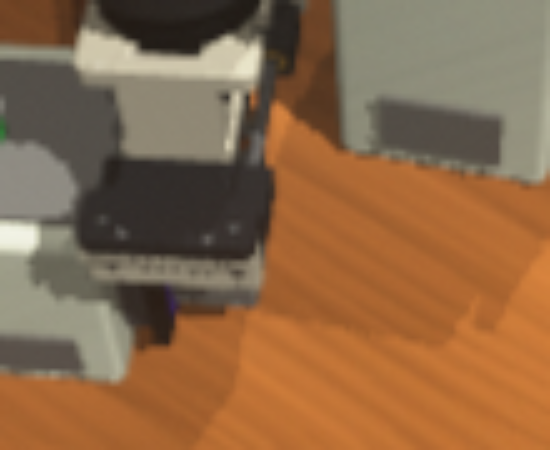

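Front side held for more than 1 s at 9–10 N and roughly centred (lateral about 4 mm, height about 73 mm). Now I'll back off, set it down clear of both lamps and regrip.

```bash
python3 -c "
from h import *
plan([((.570,-.098,.075),-147.2),((.56,.03,.055),-147)],rate=28)
plan([((.56,.03,.13),-147),((.56,.03,.13),-237)],p=np.array([.56,.03,.037]),a=-147)"
```

```text
now [ 0.5818 -0.1179  0.0731] jaw -147.2 tilt 0.3
turn x -0.0 shift [-0.19 -2.32 -0.08]
  at [ 0.57  -0.098  0.075] -147.2
turn x -0.2 shift [  2.   -11.3   -6.09]
  at [0.56  0.03  0.055] -147
turn x -0.0 shift [-9.3  0.   0. ]
  at [0.56 0.03 0.13] -147
turn x 30.0 shift [0. 0. 0.]
turn x 30.0 shift [0. 0. 0.]
turn x 30.0 shift [0. 0. 0.]
  at [0.56 0.03 0.13] -237
```

>>> {"api": "servo_tool", "payload": {"deltas": [[[0, 0, 0], [0, -0.3, 0], 5.6], [[0, 0, 0], [-0.1, -0.8, 0], 5.6], [[0, 0, 0], [-0.2, -1.3, 0], 5.6], [[0, 0, 0], [-0.2, -1.8, 0], 5.6], [[0, 0, 0], [-0.2, -2.3, 0], 5.6]]}}

```text
clock: 11.3
tool_pos: [0.5692, -0.0984, 0.0753]
orientation: [-67.9, 89.7, 144.9]
force: [1.0, -1.4, -1.9]
opening: 0.0641
```

>>> {"api": "servo_tool", "payload": {"deltas": [[[0, 0, 0], [0.1, -1.2, -0.9], 5.6], [[0, 0, 0], [0.5, -3.6, -2.1], 5.6], [[0, 0, 0], [1, -6.4, -3.5], 5.6], [[0, 0, 0], [1.5, -9, -5], 5.6], [[0, 0, 0], [2, -11.3, -6.1], 5.6]]}}

```text
clock: 11.8
tool_pos: [0.5594, 0.0319, 0.0556]
orientation: [-75.1, 89.7, 137.7]
force: [0.5, -0.7, -2.7]
opening: 0.0638
```

```bash
python3 st.py .022; python3 -c "
from h import *
print(delta((.56,.03,.038),R.from_matrix(ax(np.radians(-147)).T)))"
```

```text
jaw -147.21 tilt 0.26 p [0.5594 0.0319 0.0556]
lat mm 66.7 reach mm of side 157.9 Fn -0.84 F [ 0.51 -0.67 -2.71] t 11.8 open 0.06376607718720927
tool axes: y [ 0.54 -0.84 -0.  ] z [-0.84 -0.54  0.  ]
(array([-0.21,  0.07,  0.25]), array([1.76, 0.19, 0.05]))
```

>>> {"api": "servo_tool", "payload": {"deltas": [[[-0.2, 0.1, 0.2], [0.5, 0, 0], 5.6], [[-0.2, 0.1, 0.2], [1, 0, 0], 5.6], [[-0.2, 0.1, 0.2], [1.4, 0, 0], 5.6], [[-0.2, 0.1, 0.2], [1.7, 0, 0], 5.6], [[-0.2, 0.1, 0.2], [1.7, 0, 0], 5.6]]}}

```text
clock: 12.3
tool_pos: [0.5591, 0.0311, 0.0381]
orientation: [-71.3, 89.9, 141.7]
force: [-0.2, -0.2, -2.0]
opening: 0.0638
```

>>> {"api": "servo_tool", "payload": {"deltas": [[[0, 0, 0], [0.1, 0, 0], 5.6], [[0, 0, 0], [0.2, 0, 0], 5.6], [[0, 0, 0], [0.2, 0, 0], 5.6]]}}

```text
clock: 12.6
tool_pos: [0.5593, 0.0308, 0.0364]
orientation: [-81.0, 89.9, 131.9]
force: [-0.5, -1.0, -0.6]
opening: 0.0637
```

>>> {"api": "servo_tool", "payload": {"deltas": [[[0, 0, 0], [0.1, 0, 0], 5.6], [[0, 0, 0], [0.1, 0, 0], 5.6]]}}

```text
clock: 12.8
tool_pos: [0.5593, 0.0307, 0.0363]
orientation: [-114.6, 90.0, 98.3]
force: [-4.6, -0.6, 7.1]
opening: 0.064
```

>>> {"api": "servo_tool", "payload": {"deltas": [[[0, 0, 0], [0, 0, 0], 6.6], [[0, 0, 0], [0, 0, 0], 7.2], [[0, 0, 0], [0, 0, 0], 8.0], [[0, 0, 0], [0, 0, 0], 8.7], [[0, 0, 0], [0, 0, 0], 8.7]]}}

```text
clock: 13.3
tool_pos: [0.5593, 0.0308, 0.0363]
orientation: [-108.1, 90.0, 104.8]
force: [0.4, 0.0, 0.3]
opening: 0.0861
```

>>> {"api": "servo_tool", "payload": {"deltas": [[[0, 0, 0], [-1.5, 0, 0], 8.7], [[0, 0, 0], [-4, 0, 0], 8.7], [[0, 0, 0], [-6.5, 0, 0], 8.7], [[0, 0, 0], [-9, 0, 0], 8.7], [[0, 0, 0], [-10.5, 0, 0], 8.7]]}}

```text
clock: 13.8
tool_pos: [0.5601, 0.0308, 0.1433]
orientation: [178.3, 89.9, 31.2]
force: [-1.0, -0.0, 0.3]
opening: 0.0872
```

>>> {"api": "servo_tool", "payload": {"deltas": [[[6, 0, 0], [0, 0, 0], 8.7], [[12, 0, 0], [0, 0, 0], 8.7], [[18, 0, 0], [0, 0, 0], 8.7], [[24, 0, 0], [0, 0, 0], 8.7], [[30, 0, 0], [0, 0, 0], 8.7]]}}

```text
clock: 14.3
tool_pos: [0.56, 0.0308, 0.1432]
orientation: [-148.7, 89.9, 34.0]
force: [0.7, -0.0, -0.6]
opening: 0.0872
```

>>> {"api": "servo_tool", "payload": {"deltas": [[[6, 0, 0], [0, 0, 0], 8.7], [[12, 0, 0], [0, 0, 0], 8.7], [[18, 0, 0], [0, 0, 0], 8.7], [[24, 0, 0], [0, 0, 0], 8.7], [[30, 0, 0], [0, 0, 0], 8.7]]}}

```text
clock: 14.8
tool_pos: [0.5599, 0.0308, 0.1431]
orientation: [-116.7, 89.9, 35.7]
force: [-0.2, 0.9, 0.7]
opening: 0.0871
```

>>> {"api": "servo_tool", "payload": {"deltas": [[[6, 0, 0], [0, 0, 0], 8.7], [[12, 0, 0], [0, 0, 0], 8.7], [[18, 0, 0], [0, 0, 0], 8.7], [[24, 0, 0], [0, 0, 0], 8.7], [[30, 0, 0], [0, 0, 0], 8.7]]}}

```text
clock: 15.3
tool_pos: [0.5598, 0.0308, 0.1429]
orientation: [-82.9, 89.9, 39.2]
force: [0.3, -0.2, 0.2]
opening: 0.0869
```

```bash
cat > w1.py <<'E'
from h import *
s=snap('wrist'); im=s['image']; hsv=cv2.cvtColor(im,cv2.COLOR_RGB2HSV); H,S,V=[hsv[...,i].astype(int) for i in range(3)]
plan([((.5593,.0308,.036),-237)],a=None)
m=((H>20)&(H<35)&(S>150)&(V>120)).astype(np.uint8)
n,l,st,c=cv2.connectedComponentsWithStats(m); i=1+np.argmax(st[1:,4]); m=(l==i).astype(np.uint8); print(st[i])
cn=cv2.findContours(m,cv2.RETR_EXTERNAL,cv2.CHAIN_APPROX_NONE)[0][0]
P=np.array([onz(s,p[0],.072)[:2] for p in cn],np.float32); print('yellow',cv2.minAreaRect(P))
cv2.imwrite('pics/w1.png',im[...,::-1])
E
python3 w1.py
```

```text
now [0.5598 0.0308 0.1429] jaw 121.8 tilt 0.11
turn x 39.9 shift [1.19 0.   0.  ]
turn x 39.9 shift [ 1.19  0.01 -0.  ]
turn x 39.9 shift [ 1.19  0.   -0.  ]
turn x 39.9 shift [ 1.19  0.   -0.01]
turn x 39.9 shift [ 1.19 -0.   -0.  ]
turn x 39.9 shift [ 1.19 -0.01 -0.  ]
turn x 39.9 shift [ 1.19 -0.    0.  ]
turn x 39.9 shift [ 1.19 -0.    0.01]
turn x 39.9 shift [1.19 0.   0.01]
  at [0.5593 0.0308 0.036 ] -237
[ 230  163   30   70 2005]
yellow ((0.5646831393241882, 0.02130926586687565), (0.05495290458202362, 0.02131945826113224), 32.217796325683594)
```

View pics/w1.png

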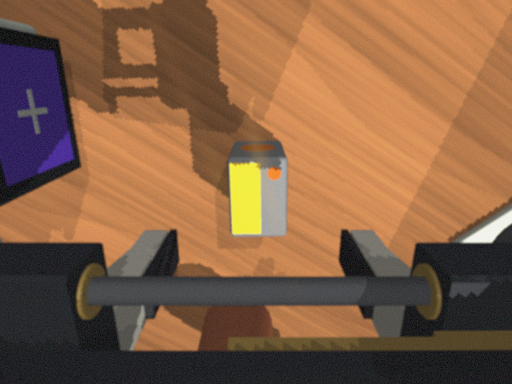

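The wrist view shows the clock upright, with the yellow bar at (245,198), the dot at the upper right and the jaws aligned to within 0.5°. I'll descend and grip front and back.

>>> {"api": "servo_tool", "payload": {"deltas": [[[-0.4, 0, 0], [2, 0, 0], 8.7], [[-0.4, 0, 0], [4.5, 0, 0], 8.7], [[-0.4, 0, 0], [7, 0, 0], 8.7], [[-0.4, 0, 0], [9.5, 0, 0], 8.7], [[-0.4, 0, 0], [10.65, 0, 0], 8.7]]}}

```text
clock: 15.85
tool_pos: [0.5587, 0.0305, 0.0343]
orientation: [47.7, 89.9, 170.0]
force: [-0.5, 0.6, -0.3]
opening: 0.0866
```

>>> {"api": "servo_tool", "payload": {"deltas": [[[0, 0, 0], [0, 0, 0], 7.5], [[0, 0, 0], [0, 0, 0], 6.3], [[0, 0, 0], [0, 0, 0], 5.2], [[0, 0, 0], [0, 0, 0], 4.6], [[0, 0, 0], [0, 0, 0], 3.8]]}}

```text
clock: 16.35
tool_pos: [0.5592, 0.0307, 0.0352]
orientation: [-28.3, 90.0, 94.1]
force: [0.3, 1.4, 0.7]
opening: 0.0522
```

>>> {"api": "servo_tool", "payload": {"deltas": [[[0, 0, 0], [0, 0, 0], 3.6], [[0, 0, 0], [0, 0, 0], 3.6], [[0, 0, 0], [0, 0, 0], 3.6], [[0, 0, 0], [0, 0, 0], 3.6]]}}

```text
clock: 16.75
tool_pos: [0.5595, 0.0307, 0.0356]
orientation: [-65.7, 89.9, 56.6]
force: [-0.7, 0.3, 5.7]
opening: 0.0438
```

```bash
python3 st.py .032; python3 -c "
from h import *
plan([((.56,.03,.08),122.2),((.56,.01,.08),213),((.573,-.091,.074),213)],rate=25)"
```

```text
jaw 122.33 tilt 0.06 p [0.5595 0.0307 0.0356]
lat mm 66.1 reach mm of side 147.0 Fn 0.64 F [-0.72  0.29  5.68] t 16.75 open 0.043838989869157054
tool axes: y [-0.85 -0.53 -0.  ] z [-0.53  0.85  0.  ]
now [0.5595 0.0307 0.0356] jaw 122.3 tilt 0.06
turn x 0.1 shift [-4.44 -0.01 -0.09]
  at [0.56 0.03 0.08] 122.2
turn x -30.3 shift [ 0.    0.36 -0.56]
turn x -30.3 shift [ 0.    0.59 -0.31]
turn x -30.3 shift [0.   0.67 0.03]
  at [0.56 0.01 0.08] 213
turn x -0.0 shift [0.6  9.18 4.41]
  at [ 0.573 -0.091  0.074] 213
```

>>> {"api": "servo_tool", "payload": {"deltas": [[[0, 0, 0], [-0.5, 0, 0], 3.6], [[0, 0, 0], [-1.5, 0, 0], 3.6], [[0, 0, 0], [-2.6, 0, 0], 3.6], [[0, 0, 0], [-3.7, 0, 0], 3.6], [[0, 0, 0], [-4.4, 0, 0], 3.6]]}}

```text
clock: 17.25
tool_pos: [0.56, 0.0309, 0.0812]
orientation: [-88.1, 89.8, 34.3]
force: [-0.8, -0.1, -2.2]
opening: 0.0437
```

>>> {"api": "servo_tool", "payload": {"deltas": [[[-5, 0, 0], [0, 0.1, -0.1], 3.6], [[-11, 0, 0], [0, 0.2, -0.2], 3.6], [[-17, 0, 0], [0, 0.3, -0.3], 3.6], [[-24, 0, 0], [0, 0.3, -0.4], 3.6], [[-30.3, 0, 0], [0, 0.4, -0.6], 3.6]]}}

```text
clock: 17.75
tool_pos: [0.5599, 0.0237, 0.0818]
orientation: [-119.8, 89.8, 33.2]
force: [-0.2, 0.2, -1.5]
opening: 0.044
```

>>> {"api": "servo_tool", "payload": {"deltas": [[[-6, 0, 0], [0, 0.1, -0.1], 3.6], [[-12, 0, 0], [0, 0.2, -0.1], 3.6], [[-18, 0, 0], [0, 0.3, -0.2], 3.6], [[-24, 0, 0], [0, 0.4, -0.3], 3.6], [[-30.3, 0, 0], [0, 0.6, -0.3], 3.6]]}}

```text
clock: 18.25
tool_pos: [0.56, 0.0171, 0.0822]
orientation: [-151.3, 89.8, 32.2]
force: [-0.4, -0.7, -2.4]
opening: 0.044
```

>>> {"api": "servo_tool", "payload": {"deltas": [[[-6, 0, 0], [0, 0.1, 0], 3.6], [[-12, 0, 0], [0, 0.2, 0], 3.6], [[-18, 0, 0], [0, 0.4, 0], 3.6], [[-24, 0, 0], [0, 0.5, 0], 3.6], [[-29.8, 0, 0], [0, 0.6, 0], 3.6]]}}

```text
clock: 18.75
tool_pos: [0.5603, 0.011, 0.0827]
orientation: [178.7, 89.8, 32.2]
force: [0.2, 0.8, -1.4]
opening: 0.0438
```

```bash
python3 st.py .032; python3 -c "
from h import *
print(delta((.5705,-.0926,.0745),R.from_matrix(ax(np.radians(-147)).T)))"
```

```text
jaw -146.49 tilt 0.23 p [0.5603 0.011  0.0827]
lat mm 56.1 reach mm of side 130.0 Fn 0.58 F [ 0.23  0.84 -1.39] t 18.75 open 0.043790001649869924
tool axes: y [ 0.55 -0.83  0.  ] z [-0.83 -0.55 -0.  ]
(array([ 0.51, -0.23, -0.  ]), array([0.8 , 9.2 , 4.88]))
```

>>> {"api": "servo_tool", "payload": {"deltas": [[[0.5, -0.2, 0], [0.2, 1, 0.6], 3.6], [[0.5, -0.2, 0], [0.4, 3, 1.7], 3.6], [[0.5, -0.2, 0], [0.6, 5.4, 3], 3.6], [[0.5, -0.2, 0], [0.8, 7.8, 4.3], 3.6], [[0.5, -0.2, 0], [0.8, 9.2, 4.9], 3.6]]}}

```text
clock: 19.25
tool_pos: [0.5698, -0.0948, 0.0744]
orientation: [-41.2, 90.0, 171.6]
force: [0.2, 0.1, -2.4]
opening: 0.0437
```

>>> {"api": "servo_tool", "payload": {"deltas": [[[0, 0, 0], [0, 0.2, 0], 3.6], [[0, 0, 0], [0, 0.4, 0], 3.6], [[0, 0, 0], [0, 0.6, 0], 3.6], [[0, 0, 0], [0, 0.6, 0], 3.6]]}}

```text
clock: 19.65
tool_pos: [0.5733, -0.0993, 0.0745]
orientation: [-55.3, 90.0, 157.5]
force: [0.6, 0.2, -1.7]
opening: 0.0438
```

```bash
python3 st.py .032
```

```text
jaw -147.17 tilt 0.01 p [ 0.5733 -0.0993  0.0745]
lat mm 6.9 reach mm of side 30.3 Fn -0.19 F [ 0.58  0.15 -1.73] t 19.65 open 0.0437959985217615
tool axes: y [ 0.54 -0.84 -0.  ] z [-0.84 -0.54  0.  ]
```

>>> {"api": "servo_tool", "payload": {"deltas": [[[0, 0, 0], [0, 0.2, 0.1], 3.6], [[0, 0, 0], [0, 0.4, 0.2], 3.6], [[0, 0, 0], [0, 0.5, 0.2], 3.6], [[0, 0, 0], [0, 0.55, 0.2], 3.6]]}}

```text
clock: 20.05
tool_pos: [0.5747, -0.105, 0.0745]
orientation: [-62.9, 90.0, 150.0]
force: [0.2, 0.6, -1.7]
opening: 0.044
```

```bash
python3 st.py .032
```

```text
jaw -147.17 tilt 0.01 p [ 0.5747 -0.105   0.0745]
lat mm 4.9 reach mm of side 24.8 Fn 0.41 F [ 0.23  0.64 -1.67] t 20.05 open 0.044040199161116546
tool axes: y [ 0.54 -0.84 -0.  ] z [-0.84 -0.54  0.  ]
```

>>> {"api": "servo_tool", "payload": {"deltas": [[[0, 0, 0], [0, 0.1, 0], 3.6], [[0, 0, 0], [0, 0.2, 0], 3.6], [[0, 0, 0], [0, 0.25, 0], 3.6], [[0, 0, 0], [0, 0.25, 0], 3.6]]}}

```text
clock: 20.45
tool_pos: [0.576, -0.1071, 0.0745]
orientation: [-86.6, 90.0, 126.2]
force: [-0.6, 1.6, -2.1]
opening: 0.044
```

```bash
python3 st.py .032
```

```text
jaw -147.18 tilt 0.02 p [ 0.576  -0.1071  0.0745]
lat mm 4.9 reach mm of side 22.3 Fn 1.67 F [-0.58  1.61 -2.12] t 20.45 open 0.04399414762823372
tool axes: y [ 0.54 -0.84 -0.  ] z [-0.84 -0.54  0.  ]
```

>>> {"api": "servo_tool", "payload": {"deltas": [[[0, 0, 0], [0, 0.1, 0], 3.6], [[0, 0, 0], [0, 0.2, 0], 3.6], [[0, 0, 0], [0, 0.3, 0], 3.6], [[0, 0, 0], [0, 0.35, 0], 3.6], [[0, 0, 0], [0, 0.35, 0], 3.6]]}}

```text
clock: 20.95
tool_pos: [0.5775, -0.1094, 0.0746]
orientation: [-84.5, 89.9, 128.3]
force: [-4.0, 6.4, 1.9]
opening: 0.0439
```

```bash
python3 st.py .032
```

```text
jaw -147.19 tilt 0.08 p [ 0.5775 -0.1094  0.0746]
lat mm 4.9 reach mm of side 19.6 Fn 7.55 F [-3.99  6.41  1.89] t 20.95 open 0.043930963131498114
tool axes: y [ 0.54 -0.84 -0.  ] z [-0.84 -0.54  0.  ]
```

>>> {"api": "servo_tool", "payload": {"deltas": [[[0, 0, 0], [0, 0.15, 0], 3.6], [[0, 0, 0], [0, 0.2, 0], 3.6], [[0, 0, 0], [0, 0.2, 0], 3.6], [[0, 0, 0], [0, 0.2, 0], 3.6], [[0, 0, 0], [0, 0.2, 0], 3.6]]}}

```text
clock: 21.45
tool_pos: [0.5779, -0.11, 0.0745]
orientation: [-83.9, 89.8, 128.9]
force: [-4.3, 8.7, 2.6]
opening: 0.0438
```

>>> {"api": "servo_tool", "payload": {"deltas": [[[0, 0, 0], [0, 0.1, 0], 3.6], [[0, 0, 0], [0, 0.1, 0], 3.6], [[0, 0, 0], [0, 0.1, 0], 3.6], [[0, 0, 0], [0, 0.1, 0], 3.6], [[0, 0, 0], [0, 0.1, 0], 3.6]]}}

```text
clock: 21.95
tool_pos: [0.5778, -0.1099, 0.0745]
orientation: [-84.1, 89.7, 128.7]
force: [-4.9, 8.7, 3.7]
opening: 0.0432
```

>>> {"api": "servo_tool", "payload": {"deltas": [[[0, 0, 0], [0, 0.1, 0], 3.6], [[0, 0, 0], [0, 0.1, 0], 3.6], [[0, 0, 0], [0, 0.1, 0], 3.6], [[0, 0, 0], [0, 0.1, 0], 3.6], [[0, 0, 0], [0, 0.1, 0], 3.6]]}}

```text
clock: 22.45
tool_pos: [0.5778, -0.1099, 0.0746]
orientation: [-84.1, 89.7, 128.6]
force: [-4.9, 8.4, 3.2]
opening: 0.044
```

```bash
python3 st.py .032;  python3 -c "
from h import *
plan([((.565,-.085,.08),-147.2),((.56,.02,.09),-147.2),((.56,.02,.09),-327),((.5705,-.0926,.0745),-327)],rate=25,turn=8)"
```

```text
jaw -147.23 tilt 0.33 p [ 0.5778 -0.1099  0.0746]
lat mm 4.9 reach mm of side 19.0 Fn 9.69 F [-4.88  8.38  3.16] t 22.45 open 0.04404063035199512
tool axes: y [ 0.54 -0.84 -0.01] z [-0.84 -0.54  0.  ]
now [ 0.5778 -0.1099  0.0746] jaw -147.2 tilt 0.33
turn x -0.0 shift [-0.54 -2.78 -0.27]
  at [ 0.565 -0.085  0.08 ] -147.2
turn x -0.0 shift [-1.   -9.1  -5.27]
  at [0.56 0.02 0.09] -147.2
turn x 36.0 shift [0. 0. 0.]
turn x 36.0 shift [ 0.  0. -0.]
turn x 36.0 shift [ 0.  0. -0.]
turn x 36.0 shift [ 0.  0. -0.]
turn x 36.0 shift [ 0. -0. -0.]
  at [0.56 0.02 0.09] -327
turn x -0.0 shift [  1.55 -10.02  -5.25]
  at [ 0.5705 -0.0926  0.0745] -327
```

>>> {"api": "servo_tool", "payload": {"deltas": [[[0, 0, 0], [0, -0.3, 0], 3.6], [[0, 0, 0], [-0.1, -0.8, 0], 3.6], [[0, 0, 0], [-0.3, -1.4, -0.1], 3.6], [[0, 0, 0], [-0.4, -2.1, -0.2], 3.6], [[0, 0, 0], [-0.5, -2.8, -0.3], 3.6]]}}

```text
clock: 22.95
tool_pos: [0.565, -0.0843, 0.0799]
orientation: [-85.6, 89.7, 127.2]
force: [0.3, 0.2, -1.2]
opening: 0.044
```

>>> {"api": "servo_tool", "payload": {"deltas": [[[0, 0, 0], [-0.2, -1.2, -0.8], 3.6], [[0, 0, 0], [-0.4, -3, -2], 3.6], [[0, 0, 0], [-0.6, -5.2, -3.2], 3.6], [[0, 0, 0], [-0.8, -7.4, -4.4], 3.6], [[0, 0, 0], [-1, -9.1, -5.3], 3.6]]}}

```text
clock: 23.45
tool_pos: [0.5603, 0.0231, 0.0908]
orientation: [-91.9, 89.7, 120.9]
force: [0.2, -0.5, -1.8]
opening: 0.044
```

```bash
python3 -c "
from h import *
print(delta((.56,.02,.09),R.from_matrix(ax(np.radians(-147.2)).T)), tool()[2]['joint_pos'].round(1),tool()[2]['opening'])"
```

```text
(array([ 0.02, -0.01,  0.31]), array([0.08, 0.24, 0.19])) [ 22.1  17.3 -23.6  -0.4 -49.2  10.9] 0.04395871332330738
```

>>> {"api": "servo_tool", "payload": {"deltas": [[[0, 0, 0.3], [0, 0, 0], 3.6], [[0, 0, 0.3], [0, 0, 0], 3.6]]}}

```text
clock: 23.65
tool_pos: [0.5603, 0.0242, 0.091]
orientation: [167.1, 90.0, 20.1]
force: [0.8, -0.7, -1.6]
opening: 0.044
```

>>> {"api": "servo_tool", "payload": {"deltas": [[[5, 0, 0], [0, 0, 0], 3.6], [[12, 0, 0], [0, 0, 0], 3.6], [[19.5, 0, 0], [0, 0, 0], 3.6], [[27, 0, 0], [0, 0, 0], 3.6], [[34.5, 0, 0], [0, 0, 0], 3.6]]}}

```text
clock: 24.15
tool_pos: [0.5601, 0.0236, 0.0908]
orientation: [-174.2, 90.0, 3.9]
force: [0.5, -0.4, -1.4]
opening: 0.0438
```

>>> {"api": "servo_tool", "payload": {"deltas": [[[7, 0, 0], [0, 0, 0], 3.6], [[14, 0, 0], [0, 0, 0], 3.6], [[21, 0, 0], [0, 0, 0], 3.6], [[28, 0, 0], [0, 0, 0], 3.6], [[34.5, 0, 0], [0, 0, 0], 3.6]]}}

```text
clock: 24.65
tool_pos: [0.56, 0.0229, 0.0907]
orientation: [79.4, 90.0, -137.3]
force: [-0.1, 0.8, -2.0]
opening: 0.0437
```

>>> {"api": "servo_tool", "payload": {"deltas": [[[7, 0, 0], [0, 0, 0], 3.6], [[14, 0, 0], [0, 0, 0], 3.6], [[21, 0, 0], [0, 0, 0], 3.6], [[28, 0, 0], [0, 0, 0], 3.6], [[34.5, 0, 0], [0, 0, 0], 3.6]]}}

```text
clock: 25.15
tool_pos: [0.5599, 0.0222, 0.0906]
orientation: [102.2, 90.0, -149.4]
force: [-0.1, -0.4, -1.9]
opening: 0.0441
```

>>> {"api": "servo_tool", "payload": {"deltas": [[[7, 0, 0], [0, 0, 0], 3.6], [[14, 0, 0], [0, 0, 0], 3.6], [[21, 0, 0], [0, 0, 0], 3.6], [[28, 0, 0], [0, 0, 0], 3.6], [[34.5, 0, 0], [0, 0, 0], 3.6]]}}

```text
clock: 25.65
tool_pos: [0.5597, 0.0215, 0.0905]
orientation: [135.9, 89.9, -150.5]
force: [-0.8, -0.5, -3.0]
opening: 0.044
```

>>> {"api": "servo_tool", "payload": {"deltas": [[[7, 0, 0], [0, 0, 0], 3.6], [[14, 0, 0], [0, 0, 0], 3.6], [[21, 0, 0], [0, 0, 0], 3.6], [[27, 0, 0], [0, 0, 0], 3.6], [[32, 0, 0], [0, 0, 0], 3.6]]}}

```text
clock: 26.15
tool_pos: [0.5596, 0.0208, 0.0903]
orientation: [166.0, 89.9, -152.7]
force: [0.5, -0.4, -1.7]
opening: 0.0438
```

```bash
python3 st.py .032; python3 -c "
from h import *
print(delta((.570,-.095,.0745),R.from_matrix(ax(np.radians(33)).T)), tool()[2]['joint_pos'].round(1),tool()[2]['opening'])"
```

```text
jaw 41.26 tilt 0.08 p [0.5596 0.0208 0.0903]
lat mm 60.8 reach mm of side 138.6 Fn -0.57 F [ 0.51 -0.35 -1.67] t 26.15 open 0.04379790237844935
tool axes: y [-0.66  0.75  0.  ] z [ 0.75  0.66 -0.  ]
(array([ 8.26, -0.08, -0.01]), array([ 1.59, -9.39, -6.85])) [  22.2   17.2  -24.     0.   -48.9 -160.9] 0.04379790237844935
```

>>> {"api": "servo_tool", "payload": {"deltas": [[[2, 0, 0], [0.2, -1, -0.7], 3.6], [[4, 0, 0], [0.5, -3, -2.2], 3.6], [[6, 0, 0], [0.9, -5.4, -4], 3.6], [[8, 0, 0], [1.3, -7.8, -5.7], 3.6], [[8.3, 0, 0], [1.6, -9.3, -6.8], 3.6]]}}

```text
clock: 26.65
tool_pos: [0.5694, -0.0966, 0.0739]
orientation: [170.5, 89.9, -156.7]
force: [-0.4, -0.5, -2.3]
opening: 0.0438
```

>>> {"api": "servo_tool", "payload": {"deltas": [[[0, 0, 0], [0, 0, 0], 3.6], [[0, 0, 0], [0, 0, 0], 3.6]]}}

```text
clock: 26.85
tool_pos: [0.5688, -0.0979, 0.0735]
orientation: [166.0, 89.8, -161.2]
force: [0.3, -0.1, -1.2]
opening: 0.0437
```

```bash
python3 st.py .032
```

```text
jaw 32.74 tilt 0.17 p [ 0.5688 -0.0979  0.0735]
lat mm 3.9 reach mm of side 34.0 Fn -0.23 F [ 0.32 -0.07 -1.2 ] t 26.85 open 0.04369680186801105
tool axes: y [-0.54  0.84  0.  ] z [ 0.84  0.54 -0.  ]
```

>>> {"api": "servo_tool", "payload": {"deltas": [[[0, 0, 0], [0, -0.2, 0], 3.6], [[0, 0, 0], [0, -0.4, 0], 3.6], [[0, 0, 0], [0, -0.6, 0], 3.6], [[0, 0, 0], [0, -0.8, 0], 3.6], [[0, 0, 0], [0, -0.8, 0], 3.6]]}}

```text
clock: 27.35
tool_pos: [0.5734, -0.1045, 0.0735]
orientation: [167.6, 89.8, -159.6]
force: [0.3, 0.1, -2.0]
opening: 0.0438
```

```bash
python3 st.py .032
```

```text
jaw 32.77 tilt 0.16 p [ 0.5734 -0.1045  0.0735]
lat mm 4.1 reach mm of side 25.9 Fn -0.08 F [ 0.33  0.12 -2.05] t 27.35 open 0.0437850772004218
tool axes: y [-0.54  0.84  0.  ] z [ 0.84  0.54 -0.  ]
```

>>> {"api": "servo_tool", "payload": {"deltas": [[[0, 0, 0], [0, -0.1, 0], 3.6], [[0, 0, 0], [0, -0.2, 0], 3.6], [[0, 0, 0], [0, -0.3, 0], 3.6], [[0, 0, 0], [0, -0.3, 0], 3.6]]}}

```text
clock: 27.75
tool_pos: [0.5751, -0.107, 0.0736]
orientation: [167.8, 89.8, -159.4]
force: [-0.4, -0.1, -2.3]
opening: 0.0439
```

```bash
python3 st.py .032
```

```text
jaw 32.77 tilt 0.16 p [ 0.5751 -0.107   0.0736]
lat mm 4.2 reach mm of side 22.9 Fn 0.09 F [-0.39 -0.15 -2.27] t 27.75 open 0.04390746657582989
tool axes: y [-0.54  0.84  0.  ] z [ 0.84  0.54 -0.  ]
```

>>> {"api": "servo_tool", "payload": {"deltas": [[[0, 0, 0], [0, -0.1, 0], 3.6], [[0, 0, 0], [0, -0.2, 0], 3.6], [[0, 0, 0], [0, -0.25, 0], 3.6], [[0, 0, 0], [0, -0.25, 0], 3.6]]}}

```text
clock: 28.15
tool_pos: [0.5762, -0.1089, 0.0735]
orientation: [158.7, 89.8, -168.6]
force: [-2.2, 3.9, -0.6]
opening: 0.0436
```

```bash
python3 st.py .032
```

```text
jaw 32.76 tilt 0.18 p [ 0.5762 -0.1089  0.0735]
lat mm 4.1 reach mm of side 20.7 Fn 4.45 F [-2.23  3.85 -0.63] t 28.15 open 0.04360073264121579
tool axes: y [-0.54  0.84  0.  ] z [ 0.84  0.54 -0.  ]
```

>>> {"api": "servo_tool", "payload": {"deltas": [[[0, 0, 0], [0, -0.1, 0], 3.6], [[0, 0, 0], [0, -0.2, 0], 3.6], [[0, 0, 0], [0, -0.25, 0], 3.6], [[0, 0, 0], [0, -0.25, 0], 3.6]]}}

```text
clock: 28.55
tool_pos: [0.5771, -0.1102, 0.0735]
orientation: [141.8, 89.8, 174.6]
force: [-4.4, 8.0, 1.4]
opening: 0.0438
```

```bash
python3 st.py .032
```

```text
jaw 32.74 tilt 0.21 p [ 0.5771 -0.1102  0.0735]
lat mm 4.1 reach mm of side 19.1 Fn 9.1 F [-4.41  7.98  1.4 ] t 28.55 open 0.043832790169167204
tool axes: y [-0.54  0.84  0.  ] z [ 0.84  0.54 -0.  ]
```

>>> {"api": "servo_tool", "payload": {"deltas": [[[0, 0, 0], [0, -0.12, 0], 3.6], [[0, 0, 0], [0, -0.12, 0], 3.6], [[0, 0, 0], [0, -0.12, 0], 3.6], [[0, 0, 0], [0, -0.12, 0], 3.6], [[0, 0, 0], [0, -0.12, 0], 3.6]]}}

```text
clock: 29.05
tool_pos: [0.5771, -0.1103, 0.0735]
orientation: [130.5, 89.7, 163.3]
force: [-3.8, 8.6, 1.7]
opening: 0.0441
```

>>> {"api": "servo_tool", "payload": {"deltas": [[[0, 0, 0], [0, -0.12, 0], 3.6], [[0, 0, 0], [0, -0.12, 0], 3.6], [[0, 0, 0], [0, -0.12, 0], 3.6], [[0, 0, 0], [0, -0.12, 0], 3.6], [[0, 0, 0], [0, -0.12, 0], 3.6]]}}

```text
clock: 29.55
tool_pos: [0.5772, -0.1104, 0.0735]
orientation: [123.2, 89.7, 155.9]
force: [-4.2, 8.3, 2.4]
opening: 0.0439
```

>>> {"api": "servo_tool", "payload": {"deltas": [[[0, 0, 0], [0, -0.12, 0], 3.6], [[0, 0, 0], [0, -0.12, 0], 3.6], [[0, 0, 0], [0, -0.12, 0], 3.6]]}}

```text
clock: 29.85
tool_pos: [0.5773, -0.1105, 0.0736]
orientation: [118.3, 89.6, 151.0]
force: [-4.4, 8.5, 2.1]
opening: 0.0441
```

```bash
python3 st.py .032; python3 -c "
from h import *
plan([((.565,-.085,.08),33),((.55,.04,.11),33),((.482,.306,.09),45)],rate=28)"
```

```text
jaw 32.72 tilt 0.4 p [ 0.5773 -0.1105  0.0736]
lat mm 4.1 reach mm of side 18.8 Fn 9.48 F [-4.38  8.46  2.09] t 29.85 open 0.04408241431718337
tool axes: y [-0.54  0.84  0.01] z [ 0.84  0.54 -0.  ]
now [ 0.5773 -0.1105  0.0736] jaw 32.7 tilt 0.4
turn x -0.3 shift [-0.64  2.8   0.34]
  at [ 0.565 -0.085  0.08 ] 33
turn x -0.0 shift [-3.   11.3   5.55]
  at [0.55 0.04 0.11] 33
turn x -6.0 shift [ 1.   13.01  4.39]
turn x -6.0 shift [ 1.   12.48  5.73]
  at [0.482 0.306 0.09 ] 45
```

>>> {"api": "servo_tool", "payload": {"deltas": [[[0, 0, 0], [0, 0.3, 0], 3.6], [[0, 0, 0], [-0.1, 0.8, 0], 3.6], [[0, 0, 0], [-0.3, 1.4, 0.1], 3.6], [[0, 0, 0], [-0.5, 2.1, 0.2], 3.6], [[0, 0, 0], [-0.6, 2.8, 0.3], 3.6]]}}

```text
clock: 30.35
tool_pos: [0.5646, -0.0849, 0.08]
orientation: [116.9, 89.6, 149.7]
force: [-0.2, 0.1, -2.3]
opening: 0.0433
```

>>> {"api": "servo_tool", "payload": {"deltas": [[[0, 0, 0], [-0.4, 1.5, 0.8], 3.6], [[0, 0, 0], [-1, 4, 2], 3.6], [[-4, 0, 0], [-1.7, 6.5, 3.2], 3.6], [[-9, 0, 0], [-2.4, 9, 4.4], 3.6], [[-15, 0, 0], [-3, 11.3, 5.5], 3.6]]}}

```text
clock: 30.85
tool_pos: [0.5497, 0.0413, 0.1111]
orientation: [97.4, 89.6, 145.4]
force: [-0.2, -0.3, -2.3]
opening: 0.0441
```

```bash
python3 -c "
from h import *
print(delta((.55,.04,.11),R.from_matrix(ax(np.radians(48)).T)), tool()[2]['joint_pos'].round(1),tool()[2]['opening'])
plan([((.4826,.3065,.09),92)],rate=22)"
```

```text
(array([-0.05, -0.05, -0.35]), array([ 0.11, -0.11, -0.08])) [  24.4   15.2  -23.5   -0.4  -51.6 -156.2] 0.044080700455236266
now [0.5497 0.0413 0.1111] jaw 48.0 tilt 0.35
turn x -14.7 shift [0.7  7.58 5.07]
turn x -14.7 shift [0.7  6.05 6.82]
turn x -14.7 shift [0.7  4.12 8.13]
  at [0.4826 0.3065 0.09  ] 92
```

>>> {"api": "servo_tool", "payload": {"deltas": [[[-3, 0, -0.3], [0.1, 1.5, 1], 3.6], [[-6, 0, -0.3], [0.3, 3, 2], 3.6], [[-9, 0, -0.3], [0.4, 4.5, 3], 3.6], [[-12, 0, -0.3], [0.6, 6, 4], 3.6], [[-14.7, 0, -0.3], [0.7, 7.6, 5.1], 3.6]]}}

```text
clock: 31.35
tool_pos: [0.5269, 0.131, 0.1046]
orientation: [76.4, 90.0, 139.2]
force: [-0.8, 0.0, -2.5]
opening: 0.0435
```

>>> {"api": "servo_tool", "payload": {"deltas": [[[-3, 0, 0], [0.1, 1.2, 1.4], 3.6], [[-6, 0, 0], [0.3, 2.4, 2.7], 3.6], [[-9, 0, 0], [0.4, 3.6, 4.1], 3.6], [[-12, 0, 0], [0.6, 4.8, 5.5], 3.6], [[-14.7, 0, 0], [0.7, 6, 6.8], 3.6]]}}

```text
clock: 31.85
tool_pos: [0.5041, 0.2199, 0.0977]
orientation: [42.7, 90.0, 120.4]
force: [0.7, -0.6, -1.6]
opening: 0.0437
```

>>> {"api": "servo_tool", "payload": {"deltas": [[[-3, 0, 0], [0.1, 0.8, 1.6], 3.6], [[-6, 0, 0], [0.3, 1.6, 3.2], 3.6], [[-9, 0, 0], [0.4, 2.5, 4.9], 3.6], [[-12, 0, 0], [0.6, 3.4, 6.6], 3.6], [[-14.7, 0, 0], [0.7, 4.1, 8.1], 3.6]]}}

```text
clock: 32.35
tool_pos: [0.4808, 0.3092, 0.0906]
orientation: [29.8, 90.0, 122.3]
force: [-0.3, -0.3, -2.8]
opening: 0.0436
```

```bash
python3 -c "
from h import *
print(tool()[2]['joint_pos'].round(1),tool()[2]['force'])
plan([((.4826,.3065,.052),92)],rate=22)
s=snap('wrist','w2.png')"
```

```text
[ 5.230e+01  1.810e+01 -2.250e+01 -1.000e-01 -4.940e+01 -1.397e+02] [-0.31681594 -0.32606659 -2.82454963]
now [0.4808 0.3092 0.0906] jaw 92.5 tilt 0.04
turn x 0.5 shift [ 3.86 -0.16 -0.28]
  at [0.4826 0.3065 0.052 ] 92
```

View pics/w2.png

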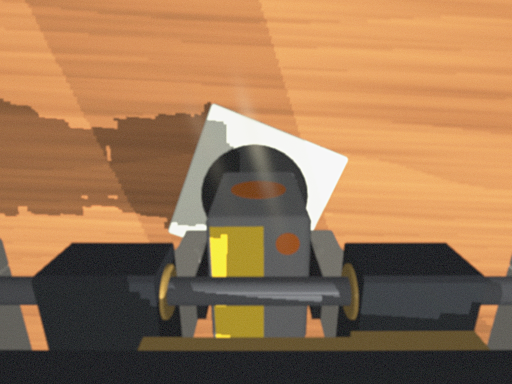

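The clock is over the pad's disc and still upright in the grip. Lowering gently.

>>> {"api": "servo_tool", "payload": {"deltas": [[[0, 0, 0], [0.6, -0.1, -0.2], 3.6], [[0, 0, 0], [1.6, -0.2, -0.3], 3.6], [[0, 0, 0], [2.8, -0.2, -0.3], 3.6], [[0, 0, 0], [3.7, -0.2, -0.3], 3.6], [[0, 0, 0], [4.2, -0.2, -0.3], 3.6]]}}

```text
clock: 32.9
tool_pos: [0.4828, 0.3073, 0.047]
orientation: [96.8, 89.9, -170.5]
force: [-0.2, 0.2, -2.0]
opening: 0.0441
```

>>> {"api": "servo_tool", "payload": {"deltas": [[[0, 0, 0], [0.05, 0, 0], 3.6], [[0, 0, 0], [0.1, 0, 0], 3.6], [[0, 0, 0], [0.15, 0, 0], 3.6], [[0, 0, 0], [0.2, 0, 0], 3.6]]}}

```text
clock: 33.3
tool_pos: [0.483, 0.3076, 0.0454]
orientation: [51.4, 90.0, 144.1]
force: [0.4, -0.2, -2.4]
opening: 0.0437
```

>>> {"api": "servo_tool", "payload": {"deltas": [[[0, 0, 0], [0.05, 0, 0], 3.6], [[0, 0, 0], [0.1, 0, 0], 3.6], [[0, 0, 0], [0.1, 0, 0], 3.6]]}}

```text
clock: 33.6
tool_pos: [0.483, 0.3076, 0.0445]
orientation: [39.0, 90.0, 131.7]
force: [0.6, 0.0, -2.0]
opening: 0.0439
```

>>> {"api": "servo_tool", "payload": {"deltas": [[[0, 0, 0], [0.05, 0, 0], 3.6], [[0, 0, 0], [0.1, 0, 0], 3.6], [[0, 0, 0], [0.1, 0, 0], 3.6]]}}

```text
clock: 33.9
tool_pos: [0.483, 0.3076, 0.0437]
orientation: [27.6, 90.0, 120.3]
force: [-1.1, 0.4, 1.2]
opening: 0.0436
```

>>> {"api": "servo_tool", "payload": {"deltas": [[[0, 0, 0], [0.03, 0, 0], 3.6], [[0, 0, 0], [0.03, 0, 0], 3.6]]}}

```text
clock: 34.1
tool_pos: [0.483, 0.3076, 0.0437]
orientation: [15.7, 90.0, 108.4]
force: [-1.2, -1.4, 2.8]
opening: 0.0442
```

>>> {"api": "servo_tool", "payload": {"deltas": [[[0, 0, 0], [0, 0, 0], 4.8], [[0, 0, 0], [0, 0, 0], 5.4], [[0, 0, 0], [0, 0, 0], 6.2], [[0, 0, 0], [0, 0, 0], 7.4], [[0, 0, 0], [0, 0, 0], 8.6]]}}

```text
clock: 34.6
tool_pos: [0.4831, 0.3077, 0.0436]
orientation: [12.6, 90.0, 105.3]
force: [-0.5, 0.1, -0.4]
opening: 0.0723
```

>>> {"api": "servo_tool", "payload": {"deltas": [[[0, 0, 0], [0, 0, 0], 8.6], [[0, 0, 0], [0, 0, 0], 8.6], [[0, 0, 0], [-1, 0, 0], 8.6], [[0, 0, 0], [-3, 0, 0], 8.6], [[0, 0, 0], [-5.5, 0, 0], 8.6]]}}

```text
clock: 35.1
tool_pos: [0.4827, 0.3072, 0.0991]
orientation: [114.5, 89.9, -152.8]
force: [1.0, 0.1, -0.4]
opening: 0.0858
```

>>> {"api": "servo_tool", "payload": {"deltas": [[[0, 0, 0], [-3, 0, 0], 8.6], [[0, 0, 0], [-6, 0, 0], 8.6], [[0, 0, 0], [-9, 0, 0], 8.6], [[0, 0, 0], [-9, 0, 0], 8.6], [[0, 0, 0], [-9, 0, 0], 8.6]]}}

```text
clock: 35.6
tool_pos: [0.4829, 0.3075, 0.1904]
orientation: [-3.5, 89.9, 89.2]
force: [-0.7, -0.8, -0.5]
opening: 0.0863
```

```bash
cat > w3.py <<'E'
from h import *
s=snap('wrist','w3.png'); im=s['image']; hsv=cv2.cvtColor(im,cv2.COLOR_RGB2HSV); H,S,V=[hsv[...,i].astype(int) for i in range(3)]
m=((H>20)&(H<35)&(S>150)&(V>110)).astype(np.uint8)
n,l,st,c=cv2.connectedComponentsWithStats(m); i=1+np.argmax(st[1:,4]); m=(l==i).astype(np.uint8); print(st[i])
cn=cv2.findContours(m,cv2.RETR_EXTERNAL,cv2.CHAIN_APPROX_NONE)[0][0]
P=np.array([onz(s,p[0],.080)[:2] for p in cn],np.float32); print('yellow',cv2.minAreaRect(P)); print(tool()[0],tool()[2]['force'])
E
python3 w3.py
```

```text
[ 234  153   27   61 1524]
yellow ((0.48335152864456177, 0.29759618639945984), (0.05450344458222389, 0.02173352800309658), 3.160005807876587)
[0.48252798 0.30704648 0.18931696] [-0.00664592  0.12646973 -0.13529842]
```

View pics/w3.png

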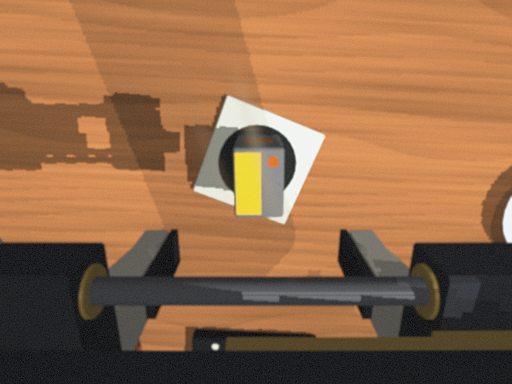

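```bash
python3 -c "
from plant import ctrl
print(ctrl.close_job())"
```

```text
the job is handed in; nothing more can be done
None
```

The job is handed in: all three sides of the clock were pressed on the lamp in order, and it now stands released on the charging pad. The hand-in gives no verdict, so what follows is from my own measurements.

- **Pressing:** I gripped the clock by its ends for the display front. Then I set it down and regripped it front to back for the left end and the right end. Each side was held for over a second.

| Side | Force (N) | Sideways offset from lamp centre line (mm) | Height of side's centre (mm) |
|---|---|---|---|
| Display front | about 8–10 | about 4 | about 73 |
| Left end | about 9.5–10 | about 5 | about 75 |
| Right end | about 9–9.5 | about 4 | about 74 |

- **Force and tilt:** The highest force I read was about 10 N, well under the 25 N limit. The tool tilted less than 0.5° in each press. During the presses the wrist also read about 4–5 N of upward force. I took this for friction at the window; the gripper body should have cleared the lamp top.
- **Placing:** The last wrist picture shows the clock upright on the pad. I work out its axis at about (0.483, 0.307), within about 2 mm of the pad's measured centre. The fingers were open and about 19 cm above the table, and the wrist force was back near zero. The run took about 36 s of the 72 s allowed.
- **Not checked:** I did not re-measure the remote, mug or spectacle case at the end. I planned the moves to clear them and saw no unexpected contact force.
- **Picture budget:** I viewed 10 pictures, the full budget.

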